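# Collect the finished coils from the winder tray and lock the tote

### The arm

A 6-joint arm with a two-finger parallel gripper is mounted at the origin on the work surface. World frame = base frame: x ahead of the robot, y to its left, z up, the work surface at z = 0. Lengths are in mm, angles in rad, forces in N, time in s.
With the tool pointing down it reaches from about 300 to 775 mm from the base axis. Payload 14.6 kg.
Tool frame: the origin (TCP) lies at the centre of the arm's flange, where the gripper is bolted on; the fingertips stand 173 mm ahead of it and the grasp point (between the pads) lies 155 mm ahead of it (tip_extent is the distance from the TCP to the fingertips, in mm); z points along the fingers, y is the line along which they close (so a half turn about z gives the same grasp; the last joint's range is limited). The gripper opens to 85 mm and grips with 20 to 120 N. Pads are 22 mm wide; open, the fingers measure 114 mm over their backs; the gripper's body (76 mm by 85 mm) begins 54 mm behind the grasp point. The pads swing forward as they close: fully open they stand 13 mm farther back than shut.
Start: joints at [1.072, 0.3, 1.521, -0, 1.321, -0.067], TCP at [230.175, 499.51, 404.681] pointing down, gripper open.
Joint ranges: [-3.03, 3.03], [-0.79, 2.21], [0.23, 2.52], [-1.04, 4.18], [0, 3.07], [-2.55, 2.55]. Speed limits (rad/s): [2.22, 2.22, 2.57, 3.14, 3.14, 3.14].

### API

Orientations are given as a rotation vector (axis times angle).
In Python, from plant import * gives the robot as it stands.
- The arm moves only by the shell command python3 -m creep 'ROWS' [OPENING] [FORCE]. ROWS is JSON, a list of rows, each a list of 2 entries, a list of its own where there are three numbers: the shift along the tool's x, y, z in mm, then the turn, a rotation vector about the tool's x, y, z in rad. In form: [[[tx, ty, tz], [wx, wy, wz]], ...]. A call has 1 to 20 rows; each row shifts and turns the commanded pose from where the row before left it, along the tool's axes as they then stand; what a row does not reach is not made up. A row lasts 1/8 s, in which the tool goes at most 62.5 mm and 10.7 degrees, less where a joint would pass 70% of its speed; a pose out of reach is approached as far as the arm can. A call is refused whole if a number of a shift passes 62.5 or a number of a turn 0.188, either way. A call with a gripper value outside its range is refused whole. OPENING is the gripper command: -1 is fully open, 1 is shut, values between are in proportion, set as the call begins (- or left out, the last holds). The fingers move at their own pace and stop on an object; FORCE is the grip in N (left out, the last holds). Time passes only in rows, so rows that do not move let the fingers close. It gives the time, the measured TCP pose, the force, the opening and the grip force at its end, in the units of the state.
- get_state(): the state, without advancing time (a new reading comes with each control period).
- read_camera(name): name is "scene" or "top"; returns a dict with "image" (480x640x3 uint8, blue, green, red), "K" (3x3 intrinsics, pixels), "pose" (4x4, takes a point from camera to world coordinates). Camera axes: x right, y down, z forward; pixel columns grow to the right and rows downward; lengths in mm; the calibration is good to about 2 mm. A picture is of the moment at which its call begins. There is no depth.
- close_job(): hands the job in; it is judged then, once.
Trained networks look in a picture, given as the dict that the camera call returned (one of the last four; its "shot" number tells which), for a name from the list of things; names that differ only in an ending like _2 or _b are one class to them, and where a whole thing is asked for, a point or a joint stands for the part that bears it (a point fixed in the world has none). Each returns a list of dicts, best first, with "p" (0 to 1); they miss things now and then, are a little off and sometimes report something else, mostly with a low value. They report only what shows in the picture. A call takes as long as a camera call.
- search_frame(query, picture): "rect" ([centre column, centre row, width, height] in pixels, round what is visible of it).
- outline_of(query, picture): "region" (480x640 bool, what is visible of it) and "rect" ([centre column, centre row, width, height] in pixels, round what is visible of it).
The state is a dict: "clock": time; "joint_pos": joint angles; "joint_velocities": joint speeds; "joint_efforts": joint torques, N m; "eef_pos": TCP position; "ee_rot": TCP orientation; "wrist_force": force on the tool from outside, world axes, zero at the start; "wrist_torque": the same for the moment, N m; "opening": finger opening in mm; "grip_force": force on a finger pad.
Only numpy, scipy, OpenCV 4.12 (cv2) and the standard library are available. Lean on these libraries where they do the work, as an engineer would, in place of code of your own. Each camera call takes 0.05 s, during which the arm holds its last target. There are 200 camera calls.

### The job

Move the two finished coils (the fully wound bobbins) from the winder's catch tray into the steel tote, setting each down side by side on the tote's floor without dropping it, and leave the half-wound and the bare bobbin in the tray. Then swing the tote's retaining bar fully shut across the top and lock it by putting the loose pin, parked in the wooden block, down through the bar's eye and the lug under it until its collar sits on the bar. Leave everything else where it is.

Things in the scene. Friction and masses are not known exactly. Their poses are not given: they have to be found in the camera images.
- tray: Open dark steel catch tray 270 x 270 mm, 32 mm high, walls and floor 4 mm thick, fixed; the green coil winder (to 250 mm high) is fixed to it, starting 140 mm from its centre on its -y side (chute up to 85 mm high, then the housing from 200 mm). Origin: centre of the underside; x and y along its edges, z up.
- coil1: Finished coil: bobbin lying with its axis level, two square black flanges 50 x 50 mm and 4 mm thick, 46 mm over their outer faces, the space between filled with copper winding 47 mm in diameter, almost to the flange edges; 50 mm high, about 0.26 kg. Its origin is the centre of its underside as it starts; y is the bobbin's axis (across the flanges), z up.
- coil2: The other finished coil, the same as coil1.
- coil1_center (a point): Middle of coil1, 25 mm above its origin.
- coil2_center (a point): Middle of coil2.
- half_coil: Half-wound bobbin in the tray, same flanges as coil1 but the copper winding is only 29 mm in diameter, well inside the flanges. Not finished: stays in the tray. Its origin is the centre of its underside as it starts; y is the bobbin's axis (across the flanges), z up.
- bare_bobbin: Bare bobbin in the tray, same flanges, only its 18 mm square black core and no copper. Stays in the tray. Its origin is the centre of its underside as it starts; y is the bobbin's axis (across the flanges), z up.
- half_coil_center (a point): Middle of the half-wound bobbin.
- bare_bobbin_center (a point): Middle of the bare bobbin.
- tote: Open steel tote fixed on the bench, 170 mm (its x) by 250 mm (its y), 65 mm high, walls and floor 4 mm thick (room inside 162 x 242 mm). Origin: centre of the underside; -x is the side with the lug, +x the side with the bar's pivot post, z up.
- bar (a joint): Retaining bar: flat dark steel strap 26 mm wide, 67 to 73 mm above the bench, on an upright pivot 102 mm from the tote's centre on its +x side. Angle in rad: 0 = shut (at its stop, along the tote's -x, eye over the lug), growing counterclockwise seen from above to 2.0 = swung away to the tote's -y side. Stays where left.
- bar_pivot (a point): The bar's pivot axis, at the bar's top face (73 mm above the bench).
- bar_knob (a point): Top of the bar's upright round black knob, 14 mm in diameter, standing 40 mm above the bar (73 to 113 mm above the bench), 120 mm from the pivot.
- bar_eye (a point): Centre of the 12 mm through hole in the bar's free end (34 x 34 mm eye), at the bar's top face, 204 mm from the pivot.
- lug_hole (a point): Centre of the 12 mm through hole in the tote's lug, at the lug's top face, 61 mm above the bench; the lug is 6 mm thick and stands outside the middle of the tote's -x wall. With the bar shut, the eye is right above it.
- pin: Loose steel lock pin standing upright in the wooden block: shank 8 mm in diameter and 45 mm long with a tapered tip, then a collar 19 mm in diameter and 3 mm thick, then a round head 15 mm in diameter and 30 mm tall; 78 mm in all, 50 g. Origin: the tip's end; z runs up to the head. Fully home its tip is 28 mm above the bench.
- pin_block: Wooden block 46 x 46 x 50 mm high, fixed, with an 11 mm hole in its top where the pin is parked, the collar on the block's top. Origin: centre of the underside.
- wood_wedge: Loose dark wooden block 75 x 42 x 35 mm high on the bench: leave alone. Origin: centre of the underside.
- lamination_stack: Loose stack of steel plates 70 x 50 x 24 mm high: leave alone.
- screwdriver: Screwdriver 190 mm long lying on the bench: leave alone.
- glue_bottle: White bottle 40 mm in diameter, 110 mm high: leave alone.
- wrench: Steel wrench 150 mm long lying on the bench: leave alone.

How it is judged:
By the outcome, as a careful person would: the job done as asked, in the order asked, and still so for the second after the job is handed in, with the robot touching nothing.
It also fails if it takes over 72 s, if anything falls off the work surface, if the arm or the gripper's body presses on something with over 40 N, if the wrist force passes 120 N, or if a joint passes its speed limit or range.

## Working session

There is one attempt and no reset: what is moved stays moved. The work goes in short steps, Python scripts to look and compute and a shell command to move; the robot and the scene stay as the last step left them, time stands still between calls to the robot, and variables do not carry over. Pictures are saved under pics/ and viewed, at most 10 in all, crops included, and the job is handed in when it is done.

```bash
mkdir -p pics; cat > h.py <<'E'
from plant import *
import numpy as np, cv2
from scipy.spatial.transform import Rotation as R
def pt(pic,u,v,z):
    K=np.array(pic["K"]);T=np.array(pic["pose"])
    d=T[:3,:3]@np.linalg.solve(K,[u,v,1.]);o=T[:3,3]
    return (o+d*(z-o[2])/d[2]).round(1)
def px(pic,p):
    T=np.array(pic["pose"]);c=T[:3,:3].T@(np.array(p,float)-T[:3,3]);q=np.array(pic["K"])@c
    return (q[:2]/q[2]).round(1)
E
python3 - <<'E'
from h import *
s=get_state();print(s)
for n in("top","scene"):
    p=read_camera(n);cv2.imwrite(f"pics/{n}0.png",p["image"]);print(n,np.array(p["pose"]).round(3).tolist(),p["K"])
    for q in("coil1","coil2","half_coil","bare_bobbin","tote","bar","bar_knob","bar_eye","bar_pivot","lug_hole","pin","pin_block","tray"):
        try:
            for r in search_frame(q,p)[:3]: print(q,round(r["p"],2),np.round(r["rect"],1), pt(p,*r["rect"][:2],50))
        except Exception as e: print(q,e)
E
```

```text
{'clock': 0.0, 'joint_pos': array([ 1.07236959e+00,  3.00471961e-01,  1.52159829e+00,  1.43856403e-05,
        1.32072264e+00, -6.65847941e-02]), 'joint_velocities': array([-0.00050706,  0.00090547, -0.00031229, -0.00033178,  0.00057514,
        0.00078694]), 'joint_efforts': array([ 6.35110227e-04, -5.43518794e+01, -3.61779857e+01, -1.01326057e-04,
        4.18635682e-03,  2.68296327e-05]), 'eef_pos': array([230.1754162 , 499.47734597, 404.11344398]), 'ee_rot': array([-6.73007950e-01, -3.06830169e+00,  1.80428854e-03]), 'wrist_force': array([-0.50563081,  0.8495939 ,  1.22500432]), 'wrist_torque': array([-0.00756135,  0.02966411,  0.06825819]), 'grip_force': 0.0, 'opening': 85.27008647629295}
top [[-0.016, -0.988, 0.154, 338.459], [-1.0, 0.017, 0.004, 77.949], [-0.007, -0.154, -0.988, 1520.967], [0.0, 0.0, 0.0, 1.0]] [[525.08185593   0.         320.81051743]
 [  0.         525.08185593 238.3086374 ]
 [  0.           0.           1.        ]]
coil1 0.8 [414.2 230.3  18.   18. ] [ 586.6 -181.4   50. ]
coil1 0.66 [457.8 228.9  23.1  19.4] [ 588.5 -305.1   50. ]
coil2 0.8 [414.2 230.3  
[... 1984 characters left out ...]
r_eye 0.2 [155.  377.7 310.  201. ] [ 469.8 -383.4   50. ]
bar_pivot 0.58 [377.9 252.8  61.8  72.7] [680.5 146.4  50. ]
lug_hole 0.65 [375.  295.6  36.   32.9] [736.2  42.8  50. ]
lug_hole 0.64 [367.8 224.6 111.  124.8] [615.7 203.9  50. ]
lug_hole 0.39 [376.5 252.4  58.2  70.2] [677.1 145.4  50. ]
pin 0.53 [365.2 223.7 110.6 124. ] [608.9 202.5  50. ]
pin 0.51 [259.9 245.6   7.6  11.4] [437.2  -3.   50. ]
pin 0.21 [375.8 251.2  62.7  67. ] [673.9 147.4  50. ]
pin_block 0.82 [259.8 258.4  22.1  24.6] [460.3 -31.9  50. ]
pin_block 0.66 [216.1 319.9  31.8  33.6] [ 483.9 -213.    50. ]
tray 0.81 [155. 378. 310. 204.] [ 470.3 -383.8   50. ]
tray 0.38 [318.2 292.7  35.9  27.8] [626.9 -26.5  50. ]
```

View pics/top0.png

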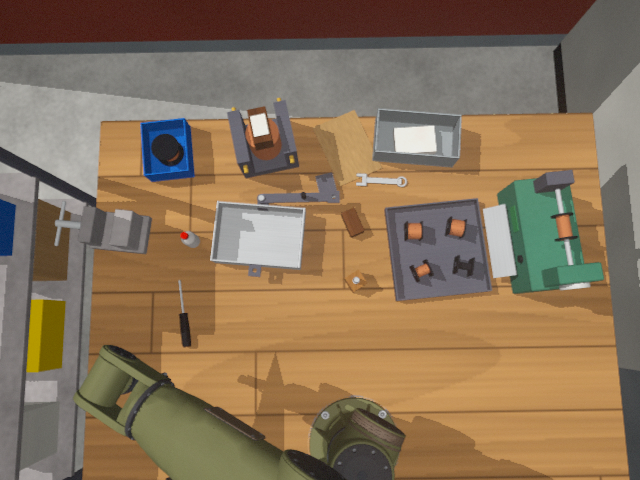

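View pics/scene0.png

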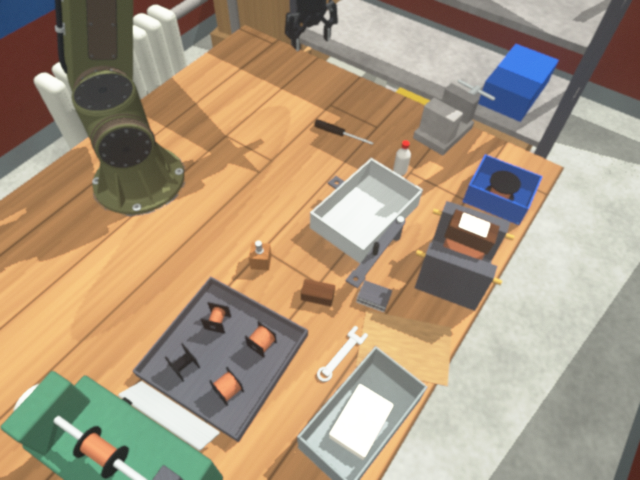

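The top view shows the finished coils at about (414,231) and (457,228), the half-wound one at (422,270) and the bare one at (463,265). The pin is at (356,280) and the tote at (258,236) with its lug at (255,270). The bar runs from its pivot at (261,198) to about (333,197). Next I'll enlarge these areas.

```bash
python3 - <<'E'
import cv2,numpy as np
a=cv2.imread("pics/top0.png");
A=cv2.resize(a[195:305,380:500],None,fx=5,fy=5,interpolation=cv2.INTER_CUBIC)
B=cv2.resize(a[180:300,205:365],None,fx=5,fy=5,interpolation=cv2.INTER_CUBIC)
cv2.imwrite("pics/tA.png",A);cv2.imwrite("pics/tB.png",B)
E
```

```text
(no output)
```

View pics/tA.png

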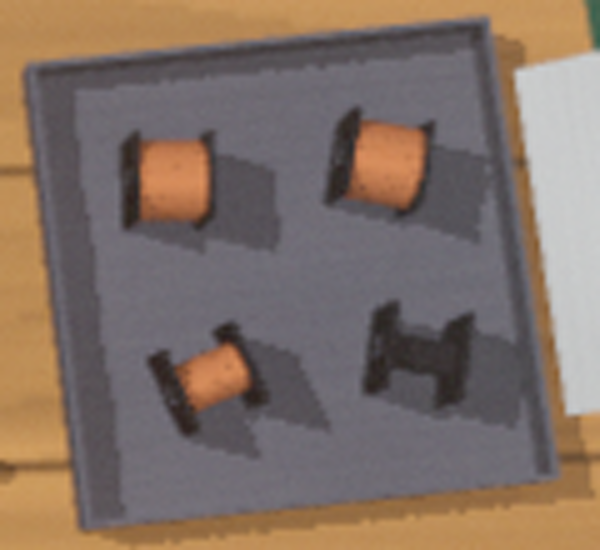

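View pics/tB.png

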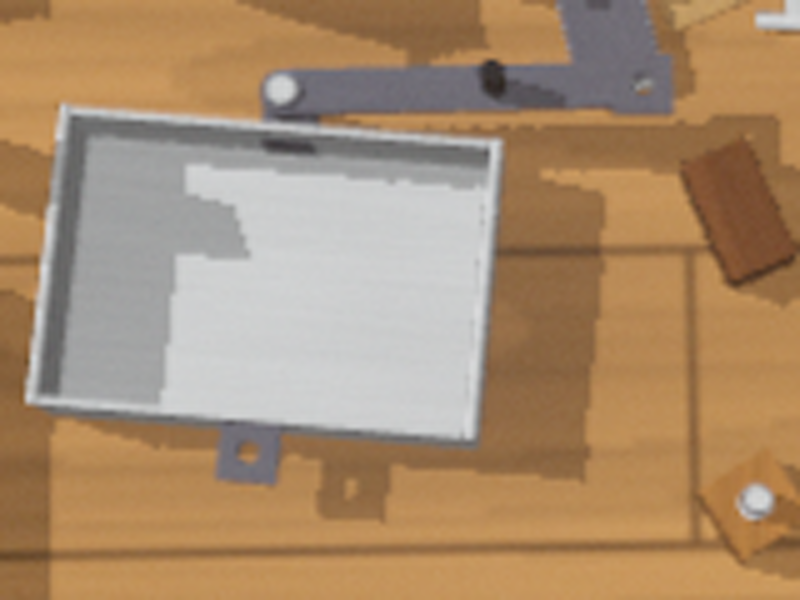

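Both crops match the detections. In A, the finished coils are the upper two, with the half-wound at lower left and the bare one at lower right. In B, the lug hole is at (248,452), the eye at (645,85), the knob top at (491,70) and the pin head at (757,498). Next I'll fit poses by matching projected box silhouettes to the masks.

```bash
cat >> h.py <<'E'
from scipy.optimize import minimize
def box(x,y,yaw,w,d,z0,z1):
    c,s=np.cos(yaw),np.sin(yaw)
    return [(x+c*a-s*b,y+s*a+c*b,z) for a in(-w/2,w/2) for b in(-d/2,d/2) for z in(z0,z1)]
def sil(pic,P,f=4):
    m=np.zeros((480*f,640*f),np.uint8)
    q=np.array([px(pic,p) for p in P]);h=cv2.convexHull(((q+.5)*f*16).astype(np.int32))
    cv2.fillConvexPoly(m,h,255,shift=4);return cv2.resize(m,(640,480),interpolation=cv2.INTER_AREA)/255.
def fit(views,x0,dims):
    def cost(v):
        e=0
        for pic,M in views:
            S=sil(pic,box(v[0]*1,v[1],v[2]/50,*dims));e+=1-np.minimum(S,M).sum()/np.maximum(S,M).sum()
        return e
    best=None
    for y in (-.3,0,.3):
        s=np.array([x0[0],x0[1],50*(x0[2]+y)])
        r=minimize(cost,s,method="Nelder-Mead",options=dict(initial_simplex=[s,s+[8,0,0],s+[0,8,0],s+[0,0,8]],maxiter=70))
        if best is None or r.fun<best.fun: best=r
    return best.x.round(1)/[1,1,50],round(best.fun/len(views),3)
E
python3 - <<'E'
from h import *
def B(x,y): return x/5+205-.4,y/5+180-.4
t=read_camera("top");s=read_camera("scene")
for n,c,z in(("lug",(248,452),61),("eye",(645,85),73),("pivot",(282,90),78),("knob",(491,70),113),("pin",(757,498),83)): print(n,pt(t,*B(*c),z))
cs=[pt(t,*B(*c),65) for c in((65,105),(500,142),(478,443),(28,405))];print("tote",*cs,np.mean(cs,0))
def region(q,pic,x):
    u=px(pic,(x[0],x[1],29));o=[r for r in outline_of(q,pic) if np.hypot(*(np.array(r["rect"][:2])-u))<14 and r["rect"][2]<60]
    if not o: print("none",q); return None
    m=o[0]["region"];n,l,st,_=cv2.connectedComponentsWithStats(m.astype(np.uint8));return (l==1+np.argmax(st[1:,4])).astype(float)
for n,q,x in(("A","coil1",(585,-180,0)),("B","coil2",(592,-303,0))):
    V=[(p,region(q,p,x)) for p in(t,s)]
    V=[v for v in V if v[1] is not None]
    print(n,[v[1].sum() for v in V],fit(V,x,(50,46,4,54)),[fit([v],x,(50,46,4,54)) for v in V])
x=(570,215,-.08);V=[]
for p in(t,):
    o=outline_of("tote",p)
    print([ (r["p"],r["rect"]) for r in o])
    V.append((p,o[0]["region"].astype(float)))
print(fit(V,x,(170,250,0,65)))
E
```

```text
lug [480.1 271.3  61. ]
eye [683.2  45.9  73. ]
pivot [682.7 250.6  78. ]
knob [683.6 131.4 113. ]
pin [448.1 -10.5  83. ]
tote [679.3 375.6  65. ] [653.5 128.5  65. ] [482.6 142.7  65. ] [508.1 393.8  65. ] [580.875 260.15   65.   ]
A [np.float64(312.0), np.float64(569.0)] (array([ 5.866e+02, -1.814e+02, -6.000e-03]), np.float64(0.248)) [(array([ 5.879e+02, -1.792e+02, -1.200e-01]), np.float64(0.181)), (array([ 5.875e+02, -1.847e+02,  3.200e-02]), np.float64(0.247))]
B [np.float64(307.0), np.float64(590.0)] (array([ 5.967e+02, -3.055e+02, -1.200e-01]), np.float64(0.288)) [(array([ 6.003e+02, -3.035e+02, -2.520e-01]), np.float64(0.245)), (array([ 5.966e+02, -3.081e+02, -2.060e-01]), np.float64(0.257))]
[(0.69, [274.6, 233.1, 129.9, 84.8])]
(array([ 5.819e+02,  2.631e+02, -9.600e-02]), np.float64(0.153))
```

```bash
cat > ov.py <<'E'
from h import *
def overlay(items,name,wins):
    f=6;out=[]
    for n,(x0,y0,w,h) in wins:
        p=read_camera(n);im=cv2.resize(p["image"][y0:y0+h,x0:x0+w],None,fx=f,fy=f,interpolation=cv2.INTER_CUBIC)
        for it in items:
            q=[(px(p,c)-(x0,y0)+.5)*f for c in box(*it)]
            for i in range(8):
                for b in(1,2,4):
                    if not i&b: cv2.line(im,tuple(q[i].astype(int)),tuple(q[i|b].astype(int)),(0,255,0),1,cv2.LINE_AA)
        out.append(im)
    cv2.imwrite(name,np.hstack(out))
E
python3 - <<'E'
from ov import *
overlay([(587,-181,-.03,50,4,4,54),(587,-181,-.03,50,46,4,54),(598,-305,-.2,50,46,4,54)],"pics/ov1.png",[("top",(402,205,68,90)),("scene",(200,315,65,90))])
E
```

```text
(no output)
```

View pics/ov1.png

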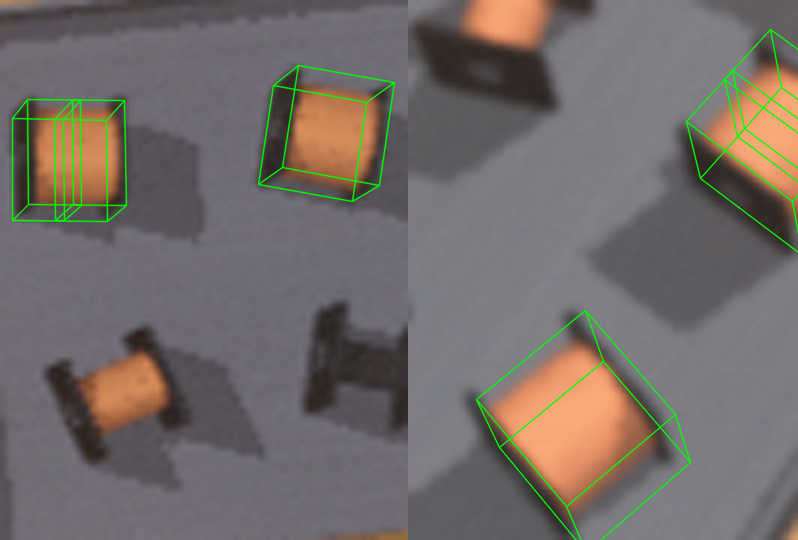

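```bash
cat >> h.py <<'E'
def go(x,y,z,yaw):
    s=get_state();r=R.from_rotvec(s["ee_rot"]);m=r.as_matrix()
    cy=np.degrees(np.arctan2(m[1,1],m[0,1]))
    dy=np.radians((yaw-cy+180)%360-180)
    n=R.from_euler("z",dy)*r
    d=np.array([x,y,z])-s["eef_pos"]
    print("t",round(s["clock"],2),"pos",s["eef_pos"].round(1),"yaw",cy.round(1),"tilt",m[:,2].round(3),"F",s["wrist_force"].round(1),"open",round(s["opening"],1),"grip",round(s["grip_force"],1))
    print("turn wz",round(-dy,3),"shift after turn",n.inv().apply(d).round(1),"shift before turn",r.inv().apply(d).round(1))
E
python3 -c "
from h import *
go(586,-181,270,88.3)"
```

```text
t 1.85 pos [230.2 499.5 404.7] yaw 65.3 tilt [-0. -0. -1.] F [-0.1 -0.7  0.2] open 85.2 grip 0.0
turn wz -0.402 shift after turn [-375.9 -669.7  134.7] shift before turn [-608.  -469.1  134.7]
```

```bash
python3 -m creep '[[[0,0,0],[0,0,-0.134]],[[0,0,0],[0,0,-0.134]],[[0,0,0],[0,0,-0.134]],[[-27,-48,9.6],[0,0,0]],[[-27,-48,9.6],[0,0,0]],[[-27,-48,9.6],[0,0,0]],[[-27,-48,9.6],[0,0,0]],[[-27,-48,9.6],[0,0,0]],[[-27,-48,9.6],[0,0,0]],[[-27,-48,9.6],[0,0,0]],[[-27,-48,9.6],[0,0,0]],[[-27,-48,9.6],[0,0,0]],[[-27,-48,9.6],[0,0,0]],[[-27,-48,9.6],[0,0,0]],[[-27,-48,9.6],[0,0,0]],[[-27,-48,9.6],[0,0,0]],[[-25,-46,9.6],[0,0,0]],[[0,0,0],[0,0,0]],[[0,0,0],[0,0,0]]]' -0.6 40; python3 -c "
from h import *
go(586,-181,182,88.3)"
```

```text
clock: 4.22
eef_pos: [585.9, -181.1, 270.1]
ee_rot: [-0.047, -3.141, -0.0]
wrist_force: [0.1, 1.0, -0.0]
opening: 68.5
grip_force: 0.0
t 4.22 pos [ 585.9 -181.1  270.1] yaw 88.3 tilt [-0.  0. -1.] F [ 0.1  1.  -0. ] open 68.5 grip 0.0
turn wz -0.0 shift after turn [-0.2  0.1 88.1] shift before turn [-0.2  0.1 88.1]
```

```bash
python3 -m creep '[[[0,0,30],[0,0,0]],[[0,0,30],[0,0,0]],[[0,0,18],[0,0,0]],[[0,0,10],[0,0,0]],[[0,0,0],[0,0,0]]]'; python3 -m creep '[[[0,0,0],[0,0,0]],[[0,0,0],[0,0,0]],[[0,0,0],[0,0,0]],[[0,0,0],[0,0,0]],[[0,0,0],[0,0,0]]]' 1 50
```

```text
clock: 4.85
eef_pos: [586.1, -181.1, 182.4]
ee_rot: [-0.046, -3.141, -0.0]
wrist_force: [0.5, 0.3, -0.3]
opening: 68.3
grip_force: 0.0
clock: 5.48
eef_pos: [586.4, -181.5, 183.5]
ee_rot: [0.047, 3.139, -0.001]
wrist_force: [-0.7, 0.0, 7.0]
opening: 45.5
grip_force: 51.7
```

```bash
python3 -m creep '[[[0,0,-10],[0,0,0]],[[0,0,-30],[0,0,0]],[[0,0,-40],[0,0,0]],[[0,0,-20],[0,0,0.065]],[[0,0,0],[0,0,0]]]'; python3 -c "
from h import *
go(586.2,314.7,282,84.6)"
```

```text
clock: 6.1
eef_pos: [586.1, -181.4, 284.1]
ee_rot: [0.148, 3.135, -0.001]
wrist_force: [0.5, 0.9, -3.1]
opening: 45.5
grip_force: 51.7
t 6.1 pos [ 586.1 -181.4  284.1] yaw 84.6 tilt [ 0.003 -0.001 -1.   ] F [ 0.5  0.9 -3.1] open 45.5 grip 51.7
turn wz -0.0 shift after turn [ 46.6 493.9   1.6] shift before turn [ 46.7 493.9   1.6]
```

```bash
python3 -m creep '[[[2.7,29.4,0],[0,0,0]],[[4.7,49.4,0],[0,0,0]],[[4.7,49.4,0],[0,0,0]],[[4.7,49.4,0],[0,0,0]],[[4.7,49.4,0],[0,0,0]],[[4.7,49.4,0],[0,0,0]],[[4.7,49.4,0],[0,0,0]],[[4.7,49.4,0],[0,0,0]],[[4.7,49.4,0],[0,0,0]],[[4.7,49.4,0],[0,0,0]],[[1.7,20,0],[0,0,0]],[[0,0,0],[0,0,0]],[[0,0,30],[0,0,0]],[[0,0,30],[0,0,0]],[[0,0,20],[0,0,0]],[[0,0,10],[0,0,0]],[[0,0,5],[0,0,0]],[[0,0,0],[0,0,0]],[[0,0,0],[0,0,0]]]'; python3 -c "
from h import *
go(586.2,314.7,183.5,84.6)
p=read_camera('scene');cv2.imwrite('pics/s1.png',p['image'])
print([(r['p'],r['rect']) for r in search_frame('coil1',p)])"
```

```text
clock: 8.48
eef_pos: [586.5, 314.9, 188.1]
ee_rot: [0.149, 3.137, 0.001]
wrist_force: [0.2, 0.3, -2.4]
opening: 45.9
grip_force: 52.0
t 8.47 pos [586.5 314.9 188.1] yaw 84.6 tilt [ 0.001  0.001 -1.   ] F [ 0.2  0.3 -2.4] open 45.9 grip 52.0
turn wz -0.0 shift after turn [ 0.2 -0.3  4.6] shift before turn [ 0.2 -0.3  4.6]
[(0.74, [228.1, 386.0, 36.1, 42.8]), (0.54, [386.6, 198.0, 13.3, 26.2])]
```

Still hanging (F −2.4). I'll ease it down until the force turns.

```bash
python3 -m creep '[[[0,0,1.5],[0,0,0]],[[0,0,1],[0,0,0]],[[0,0,0],[0,0,0]]]'; python3 -m creep '[[[0,0,1],[0,0,0]],[[0,0,0.5],[0,0,0]],[[0,0,0],[0,0,0]]]'
```

```text
clock: 8.95
eef_pos: [586.3, 314.8, 184.6]
ee_rot: [-0.149, -3.138, 0.0]
wrist_force: [0.4, 0.3, -2.4]
opening: 45.6
grip_force: 52.0
clock: 9.32
eef_pos: [586.3, 314.8, 183.6]
ee_rot: [0.149, 3.138, 0.0]
wrist_force: [-1.8, -1.2, 3.3]
opening: 45.3
grip_force: 52.5
```

```bash
python3 -m creep '[[[0,0,0.5],[0,0,0]],[[0,0,0],[0,0,0]]]'
```

```text
clock: 9.57
eef_pos: [586.3, 314.8, 183.5]
ee_rot: [0.149, 3.138, 0.0]
wrist_force: [-4.4, -2.7, 7.8]
opening: 45.8
grip_force: 53.2
```

Contact made. I'll open to 68 mm, go up and return for the second coil.

```bash
python3 -m creep '[[[0,0,0],[0,0,0]],[[0,0,0],[0,0,0]],[[0,0,0],[0,0,0]],[[0,0,0],[0,0,0]],[[0,0,-15],[0,0,0]],[[0,0,-40],[0,0,0]],[[0,0,-45],[0,0,0]],[[0,0,0],[0,0,0]]]' -0.6 50; python3 -c "
from h import *
go(594,-304,280,78.5)"
```

```text
clock: 10.58
eef_pos: [586.7, 315.2, 288.1]
ee_rot: [0.148, 3.131, 0.006]
wrist_force: [0.1, -0.6, 0.2]
opening: 68.6
grip_force: 0.0
t 10.57 pos [586.7 315.2 288.1] yaw 84.6 tilt [ 0.007  0.004 -1.   ] F [ 0.1 -0.6  0.2] open 68.6 grip 0.0
turn wz 0.106 shift after turn [-130.5 -605.3    6.5] shift before turn [ -65.7 -615.8    6. ]
```

```bash
python3 -m creep '[[[-2.7,-25.8,0.5],[0,0,0]],[[-5.7,-53.6,0.5],[0,0,0]],[[-5.7,-53.6,0.5],[0,0,0]],[[-5.7,-53.6,0.5],[0,0,0]],[[-5.7,-53.6,0.5],[0,0,0]],[[-5.7,-53.6,0.5],[0,0,0]],[[-5.7,-53.6,0.5],[0,0,0]],[[-5.7,-53.6,0.5],[0,0,0]],[[-5.7,-53.6,0.5],[0,0,0]],[[-5.7,-53.6,0.5],[0,0,0]],[[-5.7,-53.6,0.5],[0,0,0]],[[-5.7,-53.6,0.5],[0,0,0]],[[-3,-27,0],[0,0,0]],[[-3,-27,0],[0,0,0.106]],[[0,0,0],[0,0,0]],[[0,0,0],[0,0,0]]]'; python3 -c "
from h import *
go(594,-304,182,78.5)
for c in ('top','scene'):
  p=read_camera(c);cv2.imwrite('pics/%s2.png'%c,p['image'])
  print(c,[(r['p'],r['rect'],pt(p,*r['rect'][:2],29)) for r in search_frame('coil2',p)])
for n in range(0):pass"
```

```text
clock: 12.58
eef_pos: [594.1, -357.7, 276.5]
ee_rot: [-0.312, -3.126, -0.001]
wrist_force: [0.7, -0.0, 0.9]
opening: 68.0
grip_force: 0.0
t 12.57 pos [ 594.1 -357.7  276.5] yaw 78.6 tilt [-0.  0. -1.] F [ 0.7 -0.   0.9] open 68.0 grip 0.0
turn wz 0.002 shift after turn [10.8 52.6 94.6] shift before turn [10.7 52.6 94.6]
top [(0.73, [456.4, 227.9, 24.0, 21.1], array([ 595. , -306.7,   29. ])), (0.73, [241.1, 232.7, 20.1, 19.6], array([591.7, 313.7,  29. ]))]
scene [(0.86, [382.6, 197.6, 24.6, 31.9], array([593.3, 317.1,  29. ])), (0.61, [377.6, 251.2, 58.1, 69.4], array([672. , 163.2,  29. ]))]
```

I typed one row too many and overshot by 54 mm in y, at a safe height. I'll shift back and then descend.

```bash
python3 -m creep '[[[5.4,26.3,0],[0,0,0]],[[5.4,26.3,0],[0,0,0]],[[0,0,0],[0,0,0]],[[0,0,30],[0,0,0]],[[0,0,35],[0,0,0]],[[0,0,20],[0,0,0]],[[0,0,9],[0,0,0]],[[0,0,0],[0,0,0]]]'; python3 -m creep '[[[0,0,0],[0,0,0]],[[0,0,0],[0,0,0]],[[0,0,0],[0,0,0]],[[0,0,0],[0,0,0]],[[0,0,0],[0,0,0]]]' 1 50
```

```text
clock: 13.78
eef_pos: [594.1, -304.9, 183.0]
ee_rot: [0.315, 3.126, -0.0]
wrist_force: [0.7, -0.2, 0.9]
opening: 68.3
grip_force: 0.0
clock: 14.4
eef_pos: [594.2, -304.8, 184.3]
ee_rot: [0.315, 3.124, -0.001]
wrist_force: [-1.3, -0.3, 6.4]
opening: 45.3
grip_force: 52.0
```

```bash
python3 -m creep '[[[0,0,-10],[0,0,0]],[[0,0,-30],[0,0,0]],[[0,0,-40],[0,0,0]],[[0,0,-20],[0,0,-0.106]],[[0,0,0],[0,0,0]]]'; python3 -c "
from h import *
go(575.8,205.3,282,84.6)"
```

```text
clock: 15.02
eef_pos: [594.0, -304.7, 284.7]
ee_rot: [0.149, 3.136, -0.002]
wrist_force: [-0.7, -0.8, -4.1]
opening: 45.4
grip_force: 52.0
t 15.03 pos [ 594.  -304.7  284.7] yaw 84.5 tilt [ 0.002 -0.001 -1.   ] F [-0.7 -0.8 -4.1] open 45.4 grip 52.0
turn wz -0.001 shift after turn [ 66.1 506.    1.9] shift before turn [ 66.6 505.9   1.9]
```

```bash
python3 -m creep '[[[4,30,0],[0,0,0]],[[6.5,50,0],[0,0,0]],[[6.5,50,0],[0,0,0]],[[6.5,50,0],[0,0,0]],[[6.5,50,0],[0,0,0]],[[6.5,50,0],[0,0,0]],[[6.5,50,0],[0,0,0]],[[6.5,50,0],[0,0,0]],[[6.5,50,0],[0,0,0]],[[6.5,50,0],[0,0,0]],[[3.5,26,0],[0,0,0]],[[0,0,0],[0,0,0]],[[0,0,30],[0,0,0]],[[0,0,30],[0,0,0]],[[0,0,20],[0,0,0]],[[0,0,10],[0,0,0]],[[0,0,5],[0,0,0]],[[0,0,0],[0,0,0]],[[0,0,0],[0,0,0]]]'
```

```text
clock: 17.4
eef_pos: [576.3, 205.4, 188.6]
ee_rot: [0.149, 3.137, 0.001]
wrist_force: [-0.8, 0.3, -2.4]
opening: 45.5
grip_force: 52.3
```

```bash
python3 -m creep '[[[0,0,1.5],[0,0,0]],[[0,0,1],[0,0,0]],[[0,0,0],[0,0,0]]]'; python3 -m creep '[[[0,0,1],[0,0,0]],[[0,0,0.5],[0,0,0]],[[0,0,0],[0,0,0]]]'
```

```text
clock: 17.77
eef_pos: [576.1, 205.3, 185.2]
ee_rot: [-0.149, -3.138, 0.0]
wrist_force: [-0.4, 0.1, -3.3]
opening: 44.9
grip_force: 52.3
clock: 18.15
eef_pos: [576.2, 205.4, 184.2]
ee_rot: [0.149, 3.138, 0.0]
wrist_force: [-3.7, 0.4, 4.7]
opening: 45.5
grip_force: 53.1
```

```bash
python3 -m creep '[[[0,0,0],[0,0,0]],[[0,0,0],[0,0,0]],[[0,0,0],[0,0,0]],[[0,0,0],[0,0,0]],[[0,0,-15],[0,0,0]],[[0,0,-40],[0,0,0]],[[0,0,-45],[0,0,0]],[[0,0,-26],[0,0,0]],[[0,0,0],[0,0,0]]]' -0.6 50; python3 -c "
from h import *
go(683,131,312,0)
p=read_camera('top');cv2.imwrite('pics/top3.png',p['image'])"
```

```text
clock: 19.27
eef_pos: [576.2, 205.4, 312.9]
ee_rot: [0.149, 3.133, 0.002]
wrist_force: [-0.7, 0.0, -0.1]
opening: 68.1
grip_force: 0.0
t 19.27 pos [576.2 205.4 312.9] yaw 84.6 tilt [ 0.005  0.001 -1.   ] F [-0.7  0.  -0.1] open 68.1 grip 0.0
turn wz 1.476 shift after turn [-74.4 106.8   1.5] shift before turn [-113.3  -64.     1.3]
```

```bash
python3 -m creep '[[[0,0,0],[0,0,0.164]],[[0,0,0],[0,0,0.164]],[[0,0,0],[0,0,0.164]],[[0,0,0],[0,0,0.164]],[[0,0,0],[0,0,0.164]],[[0,0,0],[0,0,0.164]],[[0,0,0],[0,0,0.164]],[[0,0,0],[0,0,0.164]],[[0,0,0],[0,0,0.164]],[[-25,35.5,0],[0,0,0]],[[-25,35.5,0],[0,0,0]],[[-24.5,35.5,0],[0,0,0]],[[0,0,0],[0,0,0]],[[0,0,0],[0,0,0]]]' -0.2 20; python3 -c "
from h import *
go(683,131,255,0)"
```

```text
clock: 21.08
eef_pos: [682.3, 131.0, 308.5]
ee_rot: [-2.22, -2.221, 0.002]
wrist_force: [-0.5, 0.9, -0.4]
opening: 51.5
grip_force: 0.0
t 21.07 pos [682.3 131.  308.5] yaw 0.0 tilt [-0.002 -0.    -1.   ] F [-0.5  0.9 -0.4] open 51.5 grip 0.0
turn wz 0.0 shift after turn [-0.   0.8 53.5] shift before turn [-0.   0.8 53.5]
```

```bash
python3 -m creep '[[[0,0.5,25],[0,0,0]],[[0,0,20],[0,0,0]],[[0,0,8.5],[0,0,0]],[[0,0,0],[0,0,0]]]'; python3 -m creep '[[[0,0,0],[0,0,0]],[[0,0,0],[0,0,0]],[[0,0,0],[0,0,0]],[[0,0,0],[0,0,0]],[[0,0,0],[0,0,0]],[[0,0,0],[0,0,0]]]' 1 20
python3 -c "
from h import *
go(683,131,255,0)
p=read_camera('scene');cv2.imwrite('pics/s4.png',cv2.resize(p['image'][140:320,290:470],None,fx=3,fy=3))"
```

```text
clock: 21.58
eef_pos: [683.0, 131.1, 255.9]
ee_rot: [-2.221, -2.221, 0.001]
wrist_force: [-0.7, -0.4, 0.6]
opening: 51.4
grip_force: 0.0
clock: 22.32
eef_pos: [683.3, 130.8, 257.1]
ee_rot: [2.221, 2.221, 0.002]
wrist_force: [0.2, 0.9, 6.7]
opening: 13.1
grip_force: 21.1
t 22.32 pos [683.3 130.8 257.1] yaw 0.0 tilt [ 0.001  0.    -1.   ] F [0.2 0.9 6.7] open 13.1 grip 21.1
turn wz 0.0 shift after turn [ 0.2 -0.3  2.1] shift before turn [ 0.2 -0.3  2.1]
```

View pics/s4.png

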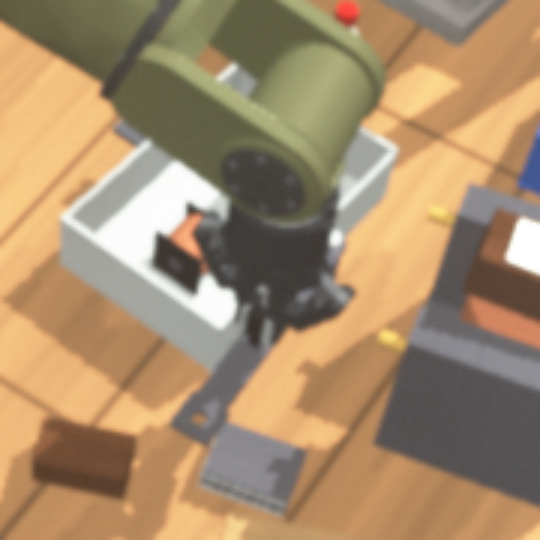

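Knob is gripped (13 mm). In the tool frame the pivot is 120 mm along +x, so each row is a constant chord plus a turn.

```bash
python3 -m creep '[[[0.2,-6,0],[0,0,0.05]],[[0.6,-12,0],[0,0,0.1]],[[0.6,-12,0],[0,0,0.1]],[[0.6,-12,0],[0,0,0.1]],[[0.6,-12,0],[0,0,0.1]],[[0,0,0],[0,0,0]]]'; python3 -c "
from h import *
s=get_state();d=s['eef_pos'][:2]-[682.6,250.5];print(np.hypot(*d),np.degrees(np.arctan2(*d[::-1]))%360-174.6);go(683,131,255,-95)"
```

```text
clock: 23.12
eef_pos: [630.5, 142.6, 257.0]
ee_rot: [2.662, 1.667, -0.0]
wrist_force: [-1.7, -4.7, 6.8]
opening: 13.1
grip_force: 21.2
119.82724368389233 69.62825083660059
t 23.12 pos [630.5 142.6 257. ] yaw -25.9 tilt [ 0.    -0.001 -1.   ] F [-1.7 -4.7  6.8] open 13.1 grip 21.2
turn wz 1.207 shift after turn [53.3  7.   2. ] shift before turn [12.5 52.3  2.1]
```

```bash
python3 -m creep '[[[0.6,-12,0],[0,0,0.1]],[[0.6,-12,0],[0,0,0.1]],[[0.6,-12,0],[0,0,0.1]],[[0.6,-12,0],[0,0,0.1]],[[0.6,-12,0],[0,0,0.1]],[[0.6,-12,0],[0,0,0.1]],[[0.6,-12,0],[0,0,0.1]],[[0.6,-12,0],[0,0,0.1]],[[0.6,-12,0],[0,0,0.1]],[[0.6,-12,0],[0,0,0.1]],[[0.6,-12,0],[0,0,0.1]],[[0,0,0],[0,0,0]]]'; python3 -c "
from h import *
s=get_state();d=s['eef_pos'][:2]-[682.6,250.5];print(np.hypot(*d),np.degrees(np.arctan2(*d[::-1]))%360-174.6)"
```

```text
clock: 24.62
eef_pos: [563.0, 249.2, 257.0]
ee_rot: [-3.141, -0.032, -0.002]
wrist_force: [-1.9, -0.4, 8.4]
opening: 13.0
grip_force: 21.4
119.6518596899455 6.0169310820971305
```

```bash
python3 -m creep '[[[0.3,-7,0],[0,0,0.055]],[[0.1,-4,0],[0,0,0.033]],[[0,0,0],[0,0,0]]]'; python3 -m creep '[[[0,-2,0],[0,0,0.017]],[[0,0,0],[0,0,0]]]';python3 -m creep '[[[0,-1.5,0],[0,0,0.01]],[[0,0,0],[0,0,0]]]'
```

```text
clock: 25.0
eef_pos: [563.5, 259.8, 257.0]
ee_rot: [-3.139, 0.106, -0.002]
wrist_force: [-0.9, -1.3, 7.7]
opening: 12.9
grip_force: 21.4
clock: 25.25
eef_pos: [563.6, 261.0, 257.0]
ee_rot: [3.138, -0.133, 0.0]
wrist_force: [-2.6, -6.5, 9.9]
opening: 13.4
grip_force: 21.6
clock: 25.5
eef_pos: [563.9, 261.5, 257.0]
ee_rot: [3.135, -0.149, -0.001]
wrist_force: [-5.6, -16.4, 13.2]
opening: 13.2
grip_force: 22.3
```

```bash
python3 -m creep '[[[0,0,0],[0,0,0]],[[0,0,0],[0,0,0]],[[0,0,0],[0,0,0]],[[0,0,-20],[0,0,0]],[[0,0,-35],[0,0,0]],[[0,0,0],[0,0,0]]]' -0.2 30; python3 -c "
from h import *
go(448,-10.5,290,-65)"
```

```text
clock: 26.25
eef_pos: [563.9, 263.3, 315.6]
ee_rot: [-3.136, 0.148, -0.009]
wrist_force: [-0.3, -0.9, -0.3]
opening: 51.0
grip_force: 0.0
t 26.25 pos [563.9 263.3 315.6] yaw -95.4 tilt [ 0.006  0.002 -1.   ] F [-0.3 -0.9 -0.3] open 51.0 grip 0.0
turn wz -0.53 shift after turn [-220.9  199.2   23.8] shift before turn [-89.9 283.5  24.3]
```

```bash
python3 -m creep '[[[-15,47.3,0],[0,0,0]],[[-15,47.3,0],[0,0,0]],[[-15,47.3,0],[0,0,0]],[[-15,47.3,0],[0,0,0]],[[-15,47.3,0],[0,0,0]],[[-15,47.3,0],[0,0,0]],[[0,0,0],[0,0,0]],[[0,0,0],[0,0,0]]]'; python3 -c "
from h import *
go(448,-10.5,229,-95.4)
p=read_camera('top');cv2.imwrite('pics/top5.png',p['image']);cv2.imwrite('pics/c5.png',cv2.resize(p['image'][185:305,200:360],None,fx=5,fy=5,interpolation=cv2.INTER_CUBIC))"
```

```text
clock: 27.25
eef_pos: [447.5, -10.8, 311.7]
ee_rot: [-3.138, 0.148, -0.001]
wrist_force: [-0.4, -0.2, 0.5]
opening: 50.9
grip_force: 0.0
t 27.25 pos [447.5 -10.8 311.7] yaw -95.4 tilt [ 0.001  0.    -1.   ] F [-0.4 -0.2  0.5] open 50.9 grip 0.0
turn wz -0.0 shift after turn [ 0.4 -0.3 82.7] shift before turn [ 0.4 -0.3 82.7]
```

View pics/c5.png

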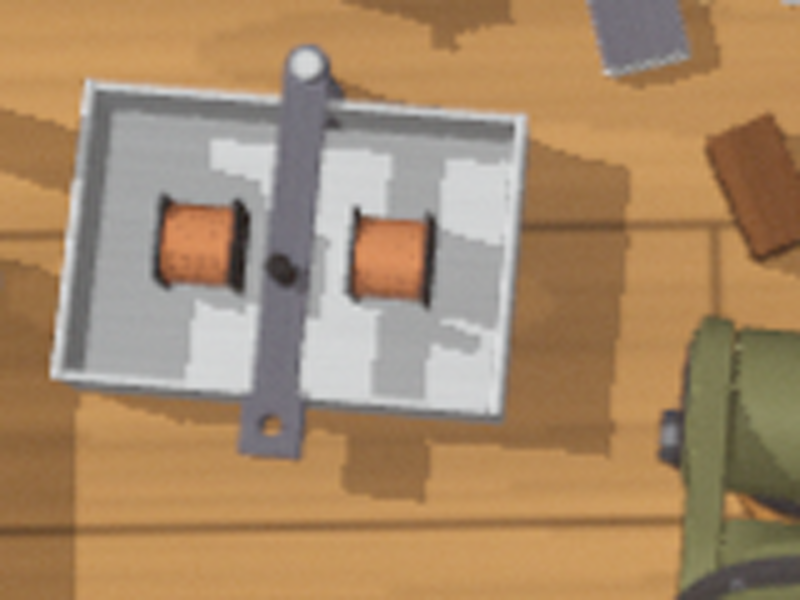

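Both coils are upright in the tote at crop (203,243) and (392,258), and the bar is shut with its eye at (271,424). Now I'll take the pin.

```bash
python3 -m creep '[[[0,0,30],[0,0,0]],[[0,0,30],[0,0,0]],[[0,0,15],[0,0,0]],[[0.4,0,7.5],[0,0,0]],[[0,0,0],[0,0,0]]]'; python3 -m creep '[[[0,0,0],[0,0,0]],[[0,0,0],[0,0,0]],[[0,0,0],[0,0,0]],[[0,0,0],[0,0,0]],[[0,0,0],[0,0,0]],[[0,0,0],[0,0,0]]]' 1 40;  python3 -c "
from h import *
import cv2
T={'K':[[525.08185593,0,320.81051743],[0,525.08185593,238.3086374],[0,0,1]]}
p=read_camera('top');print(pt(p,271/5+200-.4,424/5+185-.4,73))"
```

```text
clock: 27.92
eef_pos: [448.0, -10.8, 229.0]
ee_rot: [-3.138, 0.147, 0.0]
wrist_force: [0.7, -0.9, 0.3]
opening: 51.2
grip_force: 0.0
clock: 28.68
eef_pos: [447.9, -11.4, 229.5]
ee_rot: [3.137, -0.148, 0.002]
wrist_force: [-1.6, -4.7, 5.0]
opening: 14.0
grip_force: 39.0
[480.7 270.9  73. ]
```

```bash
python3 -m creep '[[[0,0,-10],[0,0,0]],[[0,0,-30],[0,0,0]],[[0,0,-40],[0,0,0]],[[0,0,-10],[0,0,0]],[[0,0,0],[0,0,0]]]';  python3 -c "
from h import *
go(480.3,270.4,319,-95.4)"
```

```text
clock: 29.35
eef_pos: [447.6, -11.1, 319.0]
ee_rot: [3.138, -0.148, 0.002]
wrist_force: [0.0, 0.3, -1.3]
opening: 13.5
grip_force: 39.4
t 29.35 pos [447.6 -11.1 319. ] yaw -95.4 tilt [ 0.001 -0.    -1.   ] F [ 0.   0.3 -1.3] open 13.5 grip 39.4
turn wz -0.0 shift after turn [   6.1 -283.3    0. ] shift before turn [   6.  -283.3    0. ]
```

```bash
python3 -m creep '[[[0.5,-23.3,0],[0,0,0]],[[1,-50,0],[0,0,0]],[[1,-50,0],[0,0,0]],[[1,-50,0],[0,0,0]],[[1,-50,0],[0,0,0]],[[1,-40,0],[0,0,0]],[[0.5,-20,0],[0,0,0]],[[0,0,0],[0,0,0]],[[0,0,0],[0,0,0]]]';  python3 - <<'E'
from h import *
go(480.3,270.4,319,-95.4)
p=read_camera('scene');s=get_state();x,y,z=s['eef_pos'];o=z-229.5
print("pred tip",px(p,(x,y,5+o)),"collar",px(p,(x,y,50+o)),"head",px(p,(x,y,83+o)),'eye',px(p,(480.3,270.4,73)),'dx',px(p,(x+10,y,5+o)),'dy',px(p,(x,y+10,5+o)))
u,v=px(p,(x,y,30+o)).astype(int)
f=8;x0,y0=u-40,v-35
im=cv2.resize(p['image'][y0:y0+70,x0:x0+80],None,fx=f,fy=f,interpolation=cv2.INTER_CUBIC)
for q in((x,y,5+o),(x,y,50+o)):
    a=((px(p,q)-(x0,y0)+.5)*f).astype(int);cv2.circle(im,tuple(a),2,(0,255,0),-1)
a=((px(p,(480.3,270.4,73))-(x0,y0)+.5)*f).astype(int);cv2.circle(im,tuple(a),2,(0,0,255),-1)
cv2.imwrite('pics/s6.png',im);print(x0,y0)
t=read_camera('top');cv2.imwrite('pics/top6.png',t['image'])
E
```

```text
clock: 30.48
eef_pos: [480.4, 269.5, 318.3]
ee_rot: [3.137, -0.149, -0.001]
wrist_force: [0.4, -0.4, -0.1]
opening: 13.6
grip_force: 39.4
t 30.48 pos [480.4 269.5 318.3] yaw -95.4 tilt [-0.001 -0.001 -1.   ] F [ 0.4 -0.4 -0.1] open 13.6 grip 39.4
turn wz -0.001 shift after turn [-0.2 -0.9 -0.7] shift before turn [-0.2 -0.9 -0.7]
pred tip [338.4 173.2] collar [339.2 161. ] head [339.8 151.6] eye [338.2 178.4] dx [341.6 174.9] dy [340.5 170.9]
298 131
```

View pics/s6.png

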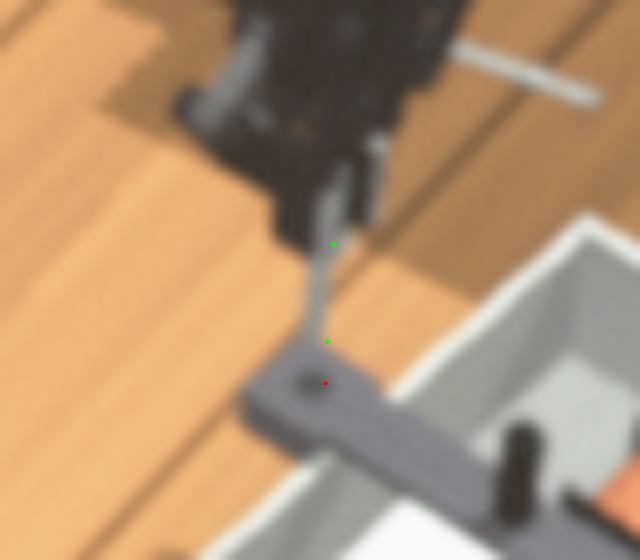

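The eye is at crop (313,383) and the pin tip at (311,338). Next to the predicted points, the tip sits about 1.8 mm too far −x of the eye, and the pin leans slightly. I'll correct that and enter slowly.

```bash
python3 -m creep '[[[1.8,-0.5,0],[0,0,0]],[[0,0,8],[0,0,0]],[[0,0,8],[0,0,0]],[[0,0,4],[0,0,0]],[[0,0,0],[0,0,0]]]'; python3 -m creep '[[[0,0,3],[0,0,0]],[[0,0,3],[0,0,0]],[[0,0,0],[0,0,0]]]'
```

```text
clock: 31.2
eef_pos: [482.1, 270.8, 298.3]
ee_rot: [3.138, -0.148, -0.001]
wrist_force: [0.2, 0.1, -0.6]
opening: 13.6
grip_force: 39.4
clock: 31.58
eef_pos: [482.1, 270.7, 292.5]
ee_rot: [3.138, -0.148, -0.001]
wrist_force: [-0.1, 0.2, -0.6]
opening: 13.5
grip_force: 39.4
```

```bash
python3 -m creep '[[[0,0,3],[0,0,0]],[[0,0,3],[0,0,0]],[[0,0,3],[0,0,0]],[[0,0,0],[0,0,0]]]'; python3 -m creep '[[[0,0,4],[0,0,0]],[[0,0,4],[0,0,0]],[[0,0,4],[0,0,0]],[[0,0,0],[0,0,0]]]'
```

```text
clock: 32.08
eef_pos: [482.1, 270.7, 283.4]
ee_rot: [3.138, -0.148, -0.001]
wrist_force: [-0.1, 0.5, -0.4]
opening: 13.6
grip_force: 39.4
clock: 32.58
eef_pos: [482.1, 270.7, 271.3]
ee_rot: [3.138, -0.148, -0.001]
wrist_force: [-0.7, -1.4, -1.3]
opening: 13.5
grip_force: 39.4
```

```bash
python3 -m creep '[[[0,0,4],[0,0,0]],[[0,0,4],[0,0,0]],[[0,0,4],[0,0,0]],[[0,0,3],[0,0,0]],[[0,0,0],[0,0,0]]]'; python3 -m creep '[[[0,0,1.5],[0,0,0]],[[0,0,1.5],[0,0,0]],[[0,0,0],[0,0,0]]]'
```

```text
clock: 33.2
eef_pos: [482.1, 270.7, 256.3]
ee_rot: [3.138, -0.148, -0.001]
wrist_force: [-1.8, -2.4, -0.7]
opening: 13.6
grip_force: 39.5
clock: 33.58
eef_pos: [482.1, 270.7, 253.7]
ee_rot: [3.138, -0.148, -0.0]
wrist_force: [-3.8, -2.3, 0.8]
opening: 13.5
grip_force: 39.6
```

```bash
python3 -m creep '[[[0,0,1],[0,0,0]],[[0,0,0.5],[0,0,0]],[[0,0,0],[0,0,0]]]'; python3 -m creep '[[[0,0,0],[0,0,0]],[[0,0,0],[0,0,0]],[[0,0,0],[0,0,0]]]' -0.3 30; python3 -m creep '[[[0,0,-20],[0,0,0]],[[0,0,-40],[0,0,0]],[[40,0,-40],[0,0,0]],[[0,0,0],[0,0,0]]]'
python3 -m creep '[[[0,50,0],[0,0,0]],[[0,50,0],[0,0,0]],[[0,50,0],[0,0,0]],[[0,50,0],[0,0,0]],[[0,0,0],[0,0,0]]]'; python3 - <<'E'
from h import *
p=read_camera('scene');t=read_camera('top')
a=cv2.resize(p['image'][150:310,300:430],None,fx=3.5,fy=3.5,interpolation=cv2.INTER_CUBIC)
b=cv2.resize(t['image'][190:302,200:280],None,fx=4,fy=5,interpolation=cv2.INTER_CUBIC)
cv2.imwrite('pics/f.png',np.hstack([a,b[:560]]))
print('head top px',px(t,(480.4,270.2,106)),px(p,(480.4,270.2,106)),px(p,(480.4,270.2,73)))
E
```

```text
clock: 33.95
eef_pos: [482.2, 270.7, 252.5]
ee_rot: [3.138, -0.148, -0.0]
wrist_force: [-5.3, -3.7, 3.9]
opening: 13.8
grip_force: 40.1
clock: 34.33
eef_pos: [482.3, 270.8, 252.3]
ee_rot: [-3.138, 0.148, -0.001]
wrist_force: [-0.1, -0.7, -0.6]
opening: 56.1
grip_force: 0.0
clock: 34.83
eef_pos: [523.6, 266.7, 355.5]
ee_rot: [-3.135, 0.15, -0.009]
wrist_force: [-0.5, -0.3, -1.4]
opening: 55.6
grip_force: 0.0
clock: 35.45
eef_pos: [502.7, 65.6, 351.8]
ee_rot: [3.138, -0.153, -0.001]
wrist_force: [0.1, 0.7, -0.5]
opening: 55.6
grip_force: 0.0
head top px [252.4 268.3] [338.8 169.8] [338.2 178.5]
```

View pics/f.png

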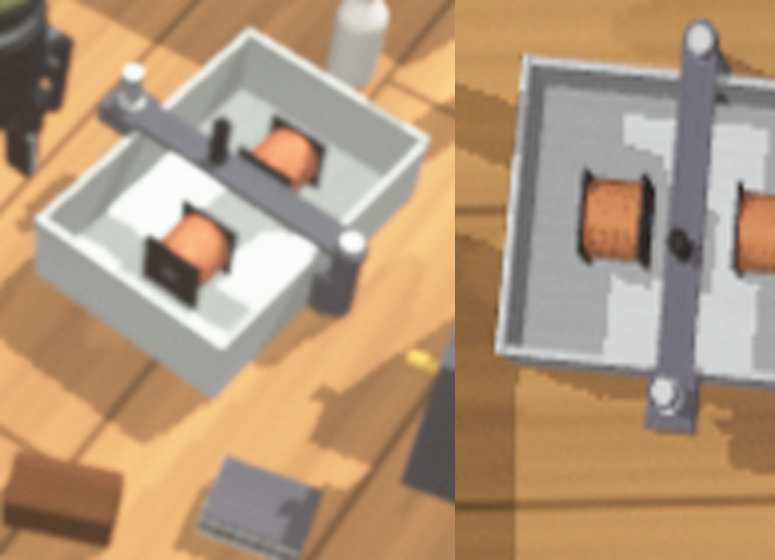

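Both coils stand in the tote. The bar is shut, and the pin is upright with its collar on the bar: its head is at crop (133,72), where a fully seated pin should appear. I'm handing the job in.

```bash
python3 -c "
from plant import *
print(close_job())"
```

```text
the job is handed in; nothing more can be done
None
```

The job is handed in at about 36 s: both finished coils stand in the tote, the bar is shut and pinned with the collar seated on it, and the half-wound and bare bobbins were left in the tray.

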